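# Wind the phone holder shut

### The job

Clamp the opened phone in the repair holder: take the crank by its black turning handle and wind it clockwise (looking down on the crank) for several full turns, until the sprung jaw plate has pushed the phone up against the stop jaw and is itself pressed about halfway back towards its carriage, not right back against it. Keep the crank fully down on its square shaft end all the while, then let go and leave it there. Leave the two phones, the solder spool and the tin beside the holder where they are.

Things in the scene. Friction and masses are not known exactly. Their poses are not given: they have to be found in the camera images.
- holder: Phone repair holder, bolted down, base 340 x 170 x 12 mm (x -50 to 290). Origin: on the bench under the grey gearbox at its near end (80 wide, sloping top, 130 high); x runs along the holder to the stop jaw. Two bars along x, top at z = 40 mm, carry in order: moving jaw carriage, sprung plate, phone, stop jaw. Jaws 150 wide, tops at z = 64. The shaft leans 0.5 rad from vertical towards -x.
- shaft_seat (a point): Point on the crank shaft's axis where the crank's hub seats on a 32 mm collar; at (-12.5, 0, 112.8) mm in the holder's frame. z is the shaft axis, up out of the gearbox, leaning 0.5 rad from vertical towards the holder's -x; the point turns with the shaft. The steel square, 12 mm, stands 17 mm above it.
- shaft (a joint): Turn of the crank shaft, rad: 0 at the start, grows when wound clockwise looking down on the crank (against its z axis). One full turn moves the jaw 8 mm. Turns many times; friction of 0.08 N m holds it where it is left, so it needs about 2 N at the handle.
- crank: Loose steel crank (0.14 kg) slipped over the square, 1.2 mm play, 0.1 rad backlash, held by its weight. Origin: hub's underside centre, at shaft_seat when fully down; z along the shaft, x along the arm, which starts pointing up the slope (holder's +x). Hub 30 x 30 x 16 mm; arm 18 wide, top at z = 16, to x = 54. Black handle parallel to the shaft at x = 45, z 18 to 60 mm.
- handle_mid (a point): Middle of the crank's black handle, on its axis, at (45, 0, 39) mm in the crank's frame. The handle is a sleeve, 18 to 19 mm diameter, 42 mm long, that spins freely on its pin: a gripper holding it may keep its orientation while going round the circle of 45 mm radius. z along the handle, parallel to the shaft.
- jaw (a joint): Travel of the moving jaw carriage along the holder's +x towards the phone, m: 0 at the start, 0.008 per turn of the shaft (screw driven: it moves only with the shaft). The carriage is 30 mm thick.
- plate (a joint): How far the dark sprung plate is pressed back towards the carriage, m: 0 when free (12 mm gap between plate and carriage), 0.012 when it is right back against the carriage. Spring 2 N at first, 5.7 N at the end.
- plate_face (a point): Centre of the sprung plate's face that meets the phone (plate 120 wide, 18 high, 8 thick). It stands 105 mm from the holder's origin along x at the start, at z = 52 mm. x points towards the phone.
- stop: Aluminium stop jaw across the bars with two black thumb nuts, fixed at a place that differs each time. Origin in the plane of its face that meets the phone, mid-width, at the bars' top (z = 40 mm); x points away from the phone.
- phone: Phone with its back off (battery and green board showing), loose on the two bars: 72 mm along the holder's x, 146 mm along y, 9 mm thick, 0.15 kg. Origin: centre of its underside. Fully home its origin is 36 mm from the stop's face; it starts up to 8 mm short of that.
- white_phone: Bystander, to be left alone: white phone lying flat, 70 x 140 x 9 mm, beside the holder. Origin: centre of its underside.
- black_phone: Bystander, to be left alone: black phone lying flat, 70 x 140 x 9 mm, beside the holder. Origin: centre of its underside.
- solder_spool: Bystander, to be left alone: metal solder spool standing upright, 52 mm diameter, 40 mm high. Origin: centre of its underside.
- flux_tin: Bystander, to be left alone: low round yellow tin with a white lid, 64 mm diameter, 30 mm high. Origin: centre of its underside.

How it is judged (in metres and radians):
On the way, in this order (a step that is already met when the one before it is completed fails the run):
1. the crank, held by the fingers, has been wound more than one full turn clockwise (value of joint shaft above 6.3 rad and contact force between the fingers and crank above 0.5 N), for 0.1 s.
2. after more than two full turns the sprung plate has met the phone and begun to press back (value of joint shaft above 12.6 rad and value of joint plate above 0.001 m), for 0.1 s.
At the end, for the whole second after the job is handed in: The phone lies flat with its edge within 3 mm of the stop jaw, pressed there by the sprung plate, which is pushed back 2.5 to 9.5 mm of its 12 mm travel; the crank is fully down on its square shaft end (within 4 mm and 0.12 rad), at rest and released; phone at rest (under 10 mm/s) (value of joint plate between 0.0025 and 0.0095 m and x of phone in the frame of stop above -0.039 m and angle between phone's own z axis and vertical below 0.06 rad and linear speed of phone below 0.01 m/s and distance between crank and shaft_seat below 0.004 m and angle between the z axis of crank and the z axis of shaft_seat, either way round below 0.12 rad and angular speed of crank below 0.2 rad/s); the robot touches nothing.
It fails at once if the crank slips up off its square shaft end (lifted more than 8 mm) (z of crank in the frame of shaft_seat above 0.008 m).
It fails at once if the sprung plate is wound right back against its carriage (value of joint plate above 0.0117 m).
It fails at once if a phone, the spool or the tin beside the holder is shifted by more than 20 mm (distance of any of white_phone, black_phone, solder_spool, flux_tin from where it was at the start of the episode above 0.02 m).
It also fails if it takes over 72 s, if anything falls off the work surface, if the arm or the gripper's body presses on something with over 40 N, if the wrist force passes 120 N, or if a joint passes its speed limit or range.

### The arm

A 6-joint arm with a two-finger parallel gripper is mounted at the origin on the work surface. World frame = base frame: x ahead of the robot, y to its left, z up, the work surface at z = 0. Lengths are in mm, angles in rad, forces in N, time in s.
With the tool pointing down it reaches from about 275 to 750 mm from the base axis. Payload 10.2 kg.
Tool frame: the origin (TCP) lies at the centre of the arm's flange, where the gripper is bolted on; the fingertips stand 173 mm ahead of it and the grasp point (between the pads) lies 155 mm ahead of it; z points along the fingers, y is the line along which they close (so a half turn about z gives the same grasp; the last joint's range is limited). The gripper opens to 85 mm and grips with 20 to 120 N. Pads are 22 mm wide; open, the fingers measure 114 mm over their backs; the gripper's body (76 mm by 85 mm) begins 54 mm behind the grasp point. The pads swing forward as they close: fully open they stand 13 mm farther back than shut.
Start: joints at [-1.553, 0.313, 1.498, -0, 1.331, -0.223], TCP at [125.188, -509.863, 404.694] pointing down, gripper open.
Joint ranges: [-2.94, 2.94], [-0.97, 2.17], [0.19, 2.56], [-1.23, 4.37], [0.02, 3.11], [-2.88, 2.88]. Speed limits (rad/s): [2.39, 2.39, 3.01, 3.14, 3.14, 3.14].

### API

Orientations are given as a unit quaternion [w, x, y, z].
In Python, from rig import ctrl, cams, order, telemetry gives the robot as it stands (ctrl), with the cameras (cams), the job (order) and the readings (telemetry).
- The arm moves only by the tool steer_hand, called after "Request:" as a command line: name --argument value ..., lists and objects as JSON in quotes. Schema: {"type":"object","properties":{"motion":{"type":"array","items":{"type":"object","properties":{"sx":{"type":"number"},"sy":{"type":"number"},"sz":{"type":"number"},"rx":{"type":"number"},"ry":{"type":"number"},"rz":{"type":"number"}},"additionalProperties":false},"minItems":1,"maxItems":8},"aperture":{"type":"number"},"grip_n":{"type":"number"},"only":{"type":"string"},"quiet":{"type":"boolean"},"lines":{"type":"string"}},"required":["motion"],"additionalProperties":false}. motion is a list of rows, 1 to 8 of them, each an object with the fields sx, sy, sz (the shift in mm), rx, ry, rz (a rotation vector in rad); a field left out counts as zero; each row is the pose to reach, as a shift and turn from the pose commanded when the call began, along the tool's axes at that moment; what a row does not reach only later rows make up. A row lasts 1/10 s, in which the tool goes at most 50 mm and 0.15 rad, less where a joint would pass 70% of its speed; a pose out of reach is approached as far as the arm can. aperture is the opening from 0.0 (shut) to 1.0 (fully open), set as the call begins (left out keeps the last). The fingers move at their own pace and stop on an object; grip_n is the grip in N (left out, the last holds). Time passes only in rows, so rows that do not move let the fingers close. The tool returns the time, the measured TCP pose, the force, the opening and the grip force at its end. only (a regular expression) keeps the lines of the reply that match it, lines (a string "A,B") keeps lines A to B, and quiet returns only ok. Input that does not fit is refused with a message, and nothing moves.
- telemetry.sense(): the state, without advancing time (a new reading comes with each control period).
- cams.capture(name): name is "side" or "top" or "wrist"; returns the picture (420x560x3 uint8, red, green, blue); there is no depth.
- cams.calibration(name): a dict with "fx", "fy", "cx", "cy" (pixels), "distortion" ([k1, k2, p1, p2, k3] as OpenCV has them; the pictures are not rectified), "position" and "attitude" of the camera in the world. Camera axes: x right, y down, z forward; pixel columns grow to the right and rows downward; lengths in mm; the calibration is good to about 2 mm. A picture is of the moment at which its call begins: read the wrist's pose just before it. calibration takes no time and is no camera call; for the wrist camera it gives the pose at the moment of the call.
- order.finish_job(): hands the job in; it is judged then, once.
The state is a dict: "time_s": time; "joints": joint angles; "dq": joint speeds; "tau": joint torques, N m; "eef_pos": TCP position; "ee_rot": TCP orientation; "force": force on the tool from outside, world axes, zero at the start; "wrist_torque": the same for the moment, N m; "grip_width": opening from 0.0 (shut) to 1.0 (fully open); "grip_force": force on a finger pad.
Only numpy, scipy, OpenCV 4.12 (cv2) and the standard library are available. Lean on these libraries where they do the work, as an engineer would, in place of code of your own. Each camera call takes 0.05 s, during which the arm holds its last target. There are 200 camera calls.

## Working session

There is one attempt and no reset: what is moved stays moved. The work goes in short steps, Python scripts to look and compute and a tool call to move; the robot and the scene stay as the last step left them, time stands still between calls to the robot, and variables do not carry over. Pictures are saved under pics/ and viewed, at most 10 in all, crops included, and the job is handed in when it is done.

```bash
ls; mkdir -p pics
```

Run:
```python
from rig import ctrl, cams, order, telemetry
import cv2
for n in("top","side"):
    cv2.imwrite(f"pics/{n}0.png",cams.capture(n)[:,:,::-1]); c=cams.calibration(n); print(n,c)
s=telemetry.sense();print(s["time_s"],s["eef_pos"],s["ee_rot"],s["force"],s["grip_width"])
```

```text
pics
rig.py
top {'fx': 532.0274675558825, 'fy': 532.0274675558825, 'cx': 272.42507647374106, 'cy': 211.93593985673064, 'distortion': array([-0.12403473,  0.        ,  0.        ,  0.        ,  0.        ]), 'position': array([ 529.29147576,   16.09116454, 1057.35678291]), 'attitude': array([ 0.04178662, -0.70618269,  0.70638619, -0.02405059])}
side {'fx': 515.2644652478455, 'fy': 515.2644652478455, 'cx': 274.815745930035, 'cy': 206.68779882149914, 'distortion': array([-0.04293555,  0.        ,  0.        ,  0.        ,  0.        ]), 'position': array([531.59124456, 690.74253608, 883.30545488]), 'attitude': array([ 0.02303051, -0.07347838,  0.93714366, -0.34034142])}
0.1 [ 125.1955653  -509.81836229  404.19694315] [-5.72126652e-04  9.92762423e-01  1.20093467e-01  6.43353928e-05] [-0.59545441 -0.60689741  0.80144693] 1.0000528060483798
```

View pics/top0.png

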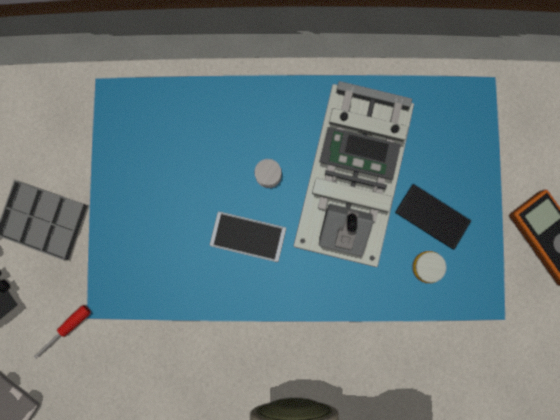

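View pics/side0.png

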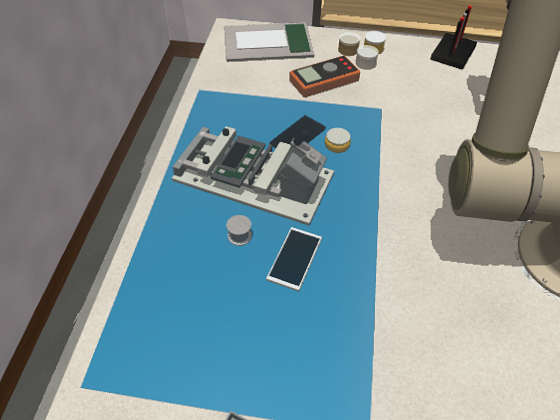

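The top view shows the holder spanning about (297–412, 85–265) px, with the gearbox near (348,230) and the crank handle near (351,222). In the side view the gearbox is at about (303,165). I'll enlarge both.

Run:
```python
import cv2,numpy as np
a=cv2.imread("pics/top0.png")[75:275,285:425]; b=cv2.imread("pics/side0.png")[120:225,165:340]
a=cv2.resize(a,None,fx=3,fy=3,interpolation=cv2.INTER_CUBIC)
b=cv2.resize(b,None,fx=4,fy=4,interpolation=cv2.INTER_CUBIC)[:, :]
b=cv2.resize(b,(370,222)); 
c=np.zeros((600,800,3),np.uint8); c[:,:420]=a; c[:222,425:795]=b
d=cv2.imread("pics/side0.png")[125:220,260:340]; d=cv2.resize(d,(312,370),interpolation=cv2.INTER_CUBIC); c[226:596,430:742]=d
cv2.imwrite("pics/crop0.png",c)
```

```text
(no output)
```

View pics/crop0.png

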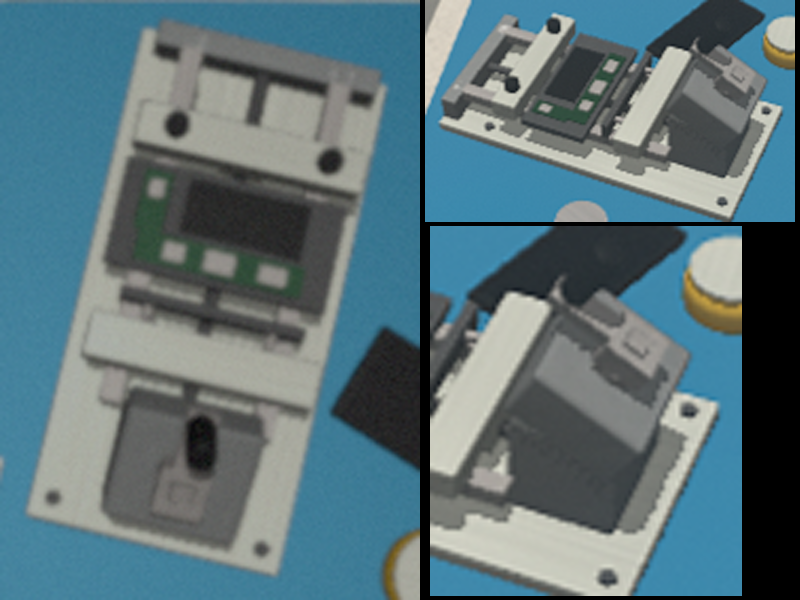

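Create h.py:
```python
import numpy as np,cv2
from scipy.optimize import least_squares
from scipy.spatial.transform import Rotation as R
def proj(c,P):
    q=c["attitude"]; A=R.from_quat(q[[1,2,3,0]]).as_matrix()
    Pc=(np.atleast_2d(P)-c["position"])@A
    K=np.array([[c["fx"],0,c["cx"]],[0,c["fy"],c["cy"]],[0,0,1.]])
    return cv2.projectPoints(Pc,np.zeros(3),np.zeros(3),K,c["distortion"])[0][:,0]
def H(p): # holder pose
    return R.from_euler('z',p[2]).as_matrix(),np.array([p[0],p[1],0])
def world(p,P):
    A,t=H(p); return np.atleast_2d(P)@A.T+t
S=np.array([-12.5,0,112.8]); L=R.from_euler('y',-.5).as_matrix() # shaft frame in holder
def handle(th,z=39,r=45): # crank angle clockwise th, holder frame
    return S+L@np.array([r*np.cos(th),-r*np.sin(th),z])
```

Create fit.py:
```python
from h import *
from rig import ctrl, cams, order, telemetry
ct=cams.calibration("top"); cs=cams.calibration("side")
T=lambda u,v:(285+u/3,75+v/3); 
top=[((-50,85,12),T(27,515)),((-50,-85,12),T(277,574)),((290,85,12),T(145,29)),((90-15-0,75,64),None)]
top=[t for t in top if t[1]]
side=[((-50,85,12),(165+(729-425)/2.114,120+214/2.114)),((290,85,12),(165+(443-425)/2.114,120+122/2.114)),((-50,-85,12),(165+(782-425)/2.114,120+105/2.114))]
def res(p,ss=1):
    r=[proj(ct,world(p,a))[0]-b for a,b in top]
    if ss:r+=[proj(cs,world(p,a))[0]-b for a,b in side]
    return np.ravel(r)
for ss in(0,1):
    f=least_squares(res,[400,-150,-.2],args=(ss,),x_scale=[100,100,.1]); print(f.x,res(f.x,1).reshape(-1,2).round(1).tolist())
p=f.x; C=lambda q:((q-[285,75])*3).round(0).tolist()
for n,P in dict(hb=handle(0,18),ht=handle(0,60),hub=S+L@[0,0,16],holeL=(-40,70,12),gbtop=(40,40,130),plateL=(105,60,61),plateR=(105,-60,61),carL=(85,75,64),carR=(85,-75,64),car0L=(55,75,64)).items(): print(n,C(proj(ct,world(p,P))[0]))
# features on stop/phone
def inv(c,uv,z):
    f=least_squares(lambda q:proj(c,world(p,[q[0],q[1],z]))[0]-uv,[150,0]); return f.x.round(1)
for n,uv,z in [("stopL face",(135,150),64),("stopR face",(352,200),64),("phone far L",(131,156),49),("phone near L",(107,263),49),("phone near R",(322,314),49),("phone far R",(354,212),49),("plate L",(124,287),61),("plate R",(303,328),61),("carr far L",(92,312),64),("carr far R",(318,364),64)]: print(n,inv(ct,np.array(T(*uv)),z))
```

```bash
python3 fit.py
```

```text
[ 5.86718319e+02 -9.37544040e+01 -2.42232853e-01] [[-0.4, -0.0], [0.6, 1.0], [-0.2, -1.0], [0.0, 0.7], [-2.5, -0.9], [0.0, -0.1]]
[ 5.85948985e+02 -9.39519811e+01 -2.41761143e-01] [[-0.3, 0.4], [0.7, 1.4], [-0.2, -0.7], [0.4, 0.7], [-2.2, -0.9], [0.3, -0.2]]
hb [203.0, 428.0]
ht [203.0, 459.0]
hub [183.0, 496.0]
holeL [52.0, 507.0]
gbtop [140.0, 379.0]
plateL [124.0, 285.0]
plateR [309.0, 330.0]
carL [94.0, 309.0]
carR [326.0, 365.0]
car0L [83.0, 355.0]
stopL face [190.7  73. ]
stopR face [192.3 -68.5]
phone far L [190.4  74.3]
phone near L [118.4  73.3]
phone near R [119.1 -68. ]
phone far R [189.  -73.9]
plate L [103.6  59.6]
plate R [105.1 -56.3]
carr far L [82.7 75.5]
carr far R [ 84.6 -70. ]
```

Add to h.py:
```python
P0=np.array([586.2,-93.9,-.242])
def tgt(p,th,zg,r=45):
    "TCP position and orientation for grasp point at height zg on handle"
    Rt=H(p)[0]@L@np.diag([1,-1,-1.]); g=world(p,handle(th,zg,r))[0]
    return g-155*Rt[:,2],Rt
def delta(s,pos,Rt):
    q=np.array(s["ee_rot"]); A=R.from_quat(q[[1,2,3,0]]).as_matrix()
    return (A.T@(pos-s["eef_pos"])).round(1),R.from_matrix(A.T@Rt).as_rotvec().round(4)
```

Run:
```python
from h import *
from rig import ctrl, cams, order, telemetry
s=telemetry.sense()
for z in(130,41): pos,Rt=tgt(P0,0,z); print(pos,delta(s,pos,Rt))
```

Request:
steer_hand --motion '[{"sx": 50,"sy": -38,"sz": 2},{"sx": 100,"sy": -77,"sz": 5},{"sx": 150,"sy": -115,"sz": 7,"rx": -0.02,"ry": 0.08,"rz": 0.08},{"sx": 200,"sy": -153,"sz": 9,"rx": -0.04,"ry": 0.16,"rz": 0.16},{"sx": 250,"sy": -192,"sz": 11,"rx": -0.06,"ry": 0.25,"rz": 0.24},{"sx": 300,"sy": -230,"sz": 13,"rx": -0.08,"ry": 0.33,"rz": 0.31},{"sx": 350,"sy": -268,"sz": 16,"rx": -0.1,"ry": 0.41,"rz": 0.39},{"sx": 400,"sy": -307,"sz": 18,"rx": -0.1218,"ry": 0.4902,"rz": 0.4723}]' --aperture 0.7

```text
time_s: 0.9
eef_pos: [375.9, -196.2, 390.4]
ee_rot: [0.03, 0.961, -0.119, 0.247]
force: [0.9, -1.8, -0.6]
grip_width: 0.697
grip_force: 0.0
```

Run:
```python
from h import *
from rig import ctrl, cams, order, telemetry
s=telemetry.sense();print(s["joints"])
pos,Rt=tgt(P0,0,130); print(delta(s,pos,Rt))
```

```text
[-0.81138991  0.0232392   1.91148392  0.36769231  0.80611393  0.80311869]
(array([  57.9, -150. ,   38.8]), array([ 0.0011, -0.0039, -0.0037]))
```

Request:
steer_hand --motion '[{"sx": 15,"sy": -38,"sz": 10},{"sx": 29,"sy": -75,"sz": 20},{"sx": 44,"sy": -113,"sz": 29},{"sx": 58,"sy": -150,"sz": 39},{"sx": 58,"sy": -150,"sz": 39},{"sx": 58,"sy": -150,"sz": 39}]'

```text
time_s: 1.5
eef_pos: [478.8, -68.5, 383.4]
ee_rot: [0.03, 0.962, -0.116, 0.245]
force: [-0.1, -1.2, -0.6]
grip_width: 0.699
grip_force: 0.0
```

Run:
```python
from h import *
from rig import ctrl, cams, order, telemetry
import cv2
s=telemetry.sense();print(s["joints"],s["dq"].round(2) if hasattr(s["dq"],"round") else s["dq"])
pos,Rt=tgt(P0,0,130); print(delta(s,pos,Rt))
c=cams.calibration("wrist"); im=cams.capture("wrist")[:,:,::-1].copy()
cv2.imwrite("pics/w1.png",im)
for n,P in dict(hb=handle(0,18),ht=handle(0,60),hub=S+L@[0,0,16],sq=S+L@[0,0,17]).items(): print(n,proj(c,world(P0,P))[0].round(1))
import json; np.save("pics/w1.npy",c,allow_pickle=True)
```

```text
[-0.39790972  0.16506798  1.77229036  0.11377328  0.71341583  1.34525634] [-0.04 -0.02  0.01  0.    0.   -0.01]
(array([ 1.1, -1.1, -0.6]), array([0.    , 0.0009, 0.0022]))
hb [279.3 208.5]
ht [279.2 224.9]
hub [279.2 257.8]
sq [279.2 258.3]
```

View pics/w1.png

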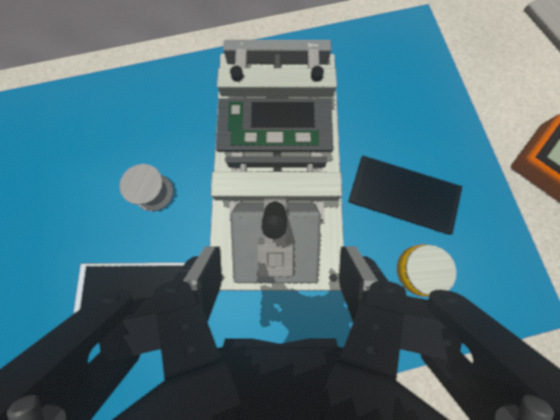

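The wrist view shows the handle at about (275,220) and the hub square at about (275,258). The fingers sit at 219 and 341 px, so their mid is about 280. The handle is therefore roughly 3–4 mm to the left, and I'll enlarge to measure it.

Run:
```python
import cv2,numpy as np
im=cv2.imread("pics/w1.png")
a=cv2.resize(im[35:185,205:350],None,fx=4,fy=4,interpolation=cv2.INTER_CUBIC)[:, :]
b=cv2.resize(im[190:290,225:330],None,fx=4,fy=4,interpolation=cv2.INTER_CUBIC)
c=np.zeros((600,800,3),np.uint8); a=cv2.resize(a,(377,390)); c[:390,:377]=a; c[:400,380:800]=b
cv2.imwrite("pics/w1c.png",c)
g=im[195:245,255:297].max(2); ys,xs=np.where(g<45); 
for y in range(0,48,4): 
    x=np.where(g[y]<45)[0]; print(y+195,x.min()+255 if len(x) else None,x.max()+255 if len(x) else None)
```

```text
195 None None
199 None None
203 None None
207 None None
211 None None
215 None None
219 None None
223 None None
227 None None
231 None None
235 None None
239 None None
```

View pics/w1c.png

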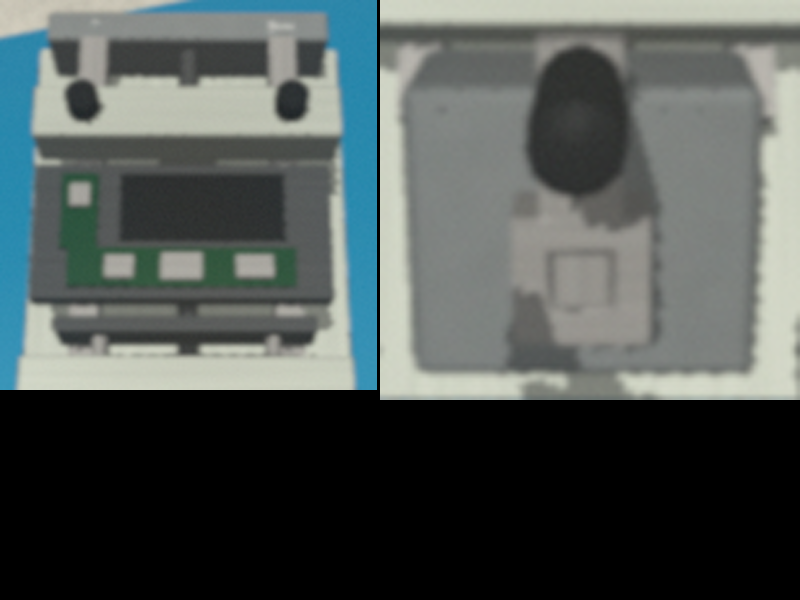

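Run:
```python
from h import *
from rig import ctrl, cams, order, telemetry
c=np.load("pics/w1.npy",allow_pickle=True).item()
obs=[(handle(0,60),(274.5,226.2)),(S+L@[0,0,17],(275.5,260))]
f=least_squares(lambda d:np.ravel([proj(c,world([P0[0]+d[0],P0[1]+d[1],P0[2]],a))[0]-b for a,b in obs]),[0,0])
p=P0+[*f.x,0]; print("new P",p,"res",f.fun, "shift holder",H(P0)[0][:2,:2].T@f.x)
np.save("P.npy",p)
for n,v,z in [("stop top",136,64),("phone far",165,49),("phone near",300,49),("plate far",318,61),("carriage far",354,64)]:
    uv=np.array([205+188/2.6,35+v/2.6])
    for pp in(P0,p): print(n,least_squares(lambda q:proj(c,world(pp,[q[0],q[1],z]))[0]-uv,[150,0]).x.round(1))
s=telemetry.sense()
for z in(130,41): pos,Rt=tgt(p,0,z); print(pos,delta(s,pos,Rt))
print(s["force"])
```

```text
new P [ 5.85906603e+02 -9.05123733e+01 -2.42000000e-01] res [-0.00702087  0.30903063  0.00881311 -0.38045224] shift holder [-1.09667522  3.21860219]
stop top [192.8   2.9]
stop top [193.9  -0.3]
phone far [187.2   3. ]
phone far [188.3  -0.2]
phone near [115.4   2.7]
phone near [116.4  -0.5]
plate far [101.2   2.6]
plate far [102.3  -0.6]
carriage far [82.8  2.5]
carriage far [83.9 -0.7]
[479.45652772 -64.23650126 384.48517938] (array([ 0.2, -5.1, -0.9]), array([0.0009, 0.0005, 0.0008]))
[520.88205646 -74.46187588 306.38033137] (array([ 0.2, -5.2, 88.1]), array([0.0009, 0.0005, 0.0008]))
[-0.15848638  1.03613158 -0.54747601]
```

Request:
steer_hand --motion '[{"sy": -5},{"sy": -5,"sz": 20},{"sy": -5,"sz": 40},{"sy": -5,"sz": 40},{"sy": -5,"sz": 40},{"sy": -5,"sz": 40}]' --aperture 0.6

```text
time_s: 2.15
eef_pos: [498.3, -69.1, 349.8]
ee_rot: [0.031, 0.962, -0.117, 0.246]
force: [0.2, 0.0, 0.9]
grip_width: 0.601
grip_force: 0.0
```

Run:
```python
from h import *
from rig import ctrl, cams, order, telemetry
import cv2
P=np.load("P.npy");s=telemetry.sense();print(np.round(s["dq"],3))
pos,Rt=tgt(P,0,41); print(delta(s,pos,Rt))
c=cams.calibration("wrist"); im=cams.capture("wrist")[:,:,::-1].copy()
a=cv2.resize(im[150:350,180:380],(600,600),interpolation=cv2.INTER_CUBIC)
cv2.imwrite("pics/w2.png",a); np.save("pics/w2.npy",c,allow_pickle=True)
for n,Q in dict(ht=handle(0,60),sq=S+L@[0,0,17]).items(): print(n,(proj(c,world(P,Q))[0]-[180,150])*3)
A=R.from_quat(np.array(s["ee_rot"])[[1,2,3,0]]).as_matrix()
for z in (100,155): print("tool axis",z,(proj(c,s["eef_pos"]+A[:,2]*z)[0]-[180,150])*3)
```

```text
[ 0.006 -0.002 -0.     0.001 -0.003 -0.   ]
(array([-0.5, -0.3, 49.2]), array([ 0.0015, -0.0018,  0.0001]))
ht [300.78748624 302.67515423]
sq [300.28449326 401.61953235]
tool axis 100 [306.90662878 662.7941402 ]
tool axis 155 [304.04187189 377.6485305 ]
```

View pics/w2.png

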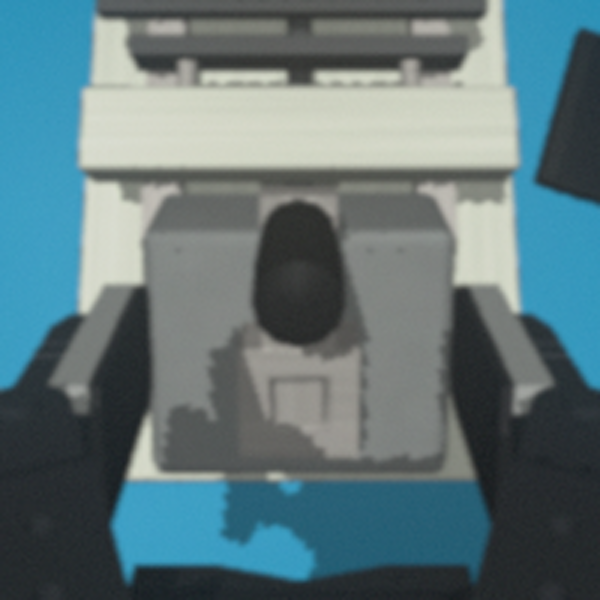

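The handle cap is at about (299,300) in the crop, against a prediction of (301,303), and it sits central between the fingers (mid 301). I'll advance and close.

Request:
steer_hand --motion '[{"sz": 15},{"sz": 30},{"sx": -0.5,"sz": 42},{"sx": -0.5,"sz": 49},{"sx": -0.5,"sz": 49},{"sx": -0.5,"sz": 49}]' --aperture 0.6

```text
time_s: 2.8
eef_pos: [521.0, -74.4, 306.0]
ee_rot: [0.03, 0.962, -0.117, 0.246]
force: [-0.3, -0.2, 1.6]
grip_width: 0.603
grip_force: 0.0
```

Request:
steer_hand --motion '[{},{},{},{},{},{},{},{}]' --aperture 0 --grip_n 25

```text
time_s: 3.6
eef_pos: [521.1, -74.4, 305.9]
ee_rot: [0.031, 0.962, -0.117, 0.246]
force: [-1.2, 0.4, 5.7]
grip_width: 0.202
grip_force: 25.3
```

Run:
```python
from h import *
from rig import ctrl, cams, order, telemetry
P=np.load("P.npy");s=telemetry.sense()
pos,Rt=tgt(P,0,41); print(delta(s,pos,Rt),s["force"],s["wrist_torque"])
print("24-step circle, tool axes (x,y)"); 
for k in range(25): t=2*np.pi*k/24; print(k,round(45*(np.cos(t)-1),1),round(45*np.sin(t),1))
```

```text
(array([ 0.1,  0.1, -0.5]), array([ 0.001 , -0.0013,  0.0006])) [-1.1509475   0.41321362  5.65588825] [ 0.0075637   0.02638392 -0.0054738 ]
24-step circle, tool axes (x,y)
0 0.0 0.0
1 -1.5 11.6
2 -6.0 22.5
3 -13.2 31.8
4 -22.5 39.0
5 -33.4 43.5
6 -45.0 45.0
7 -56.6 43.5
8 -67.5 39.0
9 -76.8 31.8
10 -84.0 22.5
11 -88.5 11.6
12 -90.0 0.0
13 -88.5 -11.6
14 -84.0 -22.5
15 -76.8 -31.8
16 -67.5 -39.0
17 -56.6 -43.5
18 -45.0 -45.0
19 -33.4 -43.5
20 -22.5 -39.0
21 -13.2 -31.8
22 -6.0 -22.5
23 -1.5 -11.6
24 0.0 -0.0
```

Request:
steer_hand --motion '[{"sx": -0.4,"sy": 5.9},{"sx": -1.5,"sy": 11.6},{"sx": -6,"sy": 22.5},{"sx": -13.2,"sy": 31.8},{"sx": -22.5,"sy": 39},{"sx": -33.4,"sy": 43.5},{"sx": -45,"sy": 45},{"sx": -45,"sy": 45}]'

```text
time_s: 4.4
eef_pos: [471.0, -108.5, 283.6]
ee_rot: [0.03, 0.962, -0.117, 0.245]
force: [-4.1, 1.8, 5.1]
grip_width: 0.203
grip_force: 25.8
```

Create st.py:
```python
from h import *
from rig import ctrl, cams, order, telemetry
P=np.load("P.npy");s=telemetry.sense(); pos,Rt=tgt(P,0,41)
d,r=delta(s,pos,Rt); e=-d
print("rel to start (tool): ",e,"angle",np.arctan2(e[1],e[0]+45).round(3),"rad",np.hypot(e[1],e[0]+45).round(1),"force tool",(Rt.T@s["force"]).round(1),"grip",s["grip_width"],r)
```

```bash
python3 st.py
```

```text
rel to start (tool):  [-46.3  45.    0.8] angle 1.6 rad 45.0 force tool [-1.5 -0.7 -6.6] grip 0.20269412083314373 [0.0007 0.0013 0.0001]
```

Request:
steer_hand --motion '[{"sx": -11.6,"sy": -1.5},{"sx": -22.5,"sy": -6},{"sx": -31.8,"sy": -13.2},{"sx": -39,"sy": -22.5},{"sx": -43.5,"sy": -33.4},{"sx": -45,"sy": -45},{"sx": -43.5,"sy": -56.6},{"sx": -39,"sy": -67.5}]' --only "force"

```text
force: [1.5, -7.7, 4.5]
grip_force: 25.3
```

```bash
python3 st.py
```

```text
rel to start (tool):  [-84.1 -23.2   0.5] angle -2.606 rad 45.5 force tool [ 5.1  7.1 -2.4] grip 0.2032512268125521 [ 0.0016 -0.0017  0.001 ]
```

Request:
steer_hand --motion '[{"sx": 7.2,"sy": -9.3},{"sx": 16.5,"sy": -16.5},{"sx": 27.4,"sy": -21},{"sx": 39,"sy": -22.5},{"sx": 50.6,"sy": -21},{"sx": 61.5,"sy": -16.5},{"sx": 70.8,"sy": -9.3},{"sx": 78}]' --only "force"

```text
force: [-1.5, 3.9, 4.7]
grip_force: 25.5
```

```bash
python3 st.py
```

```text
rel to start (tool):  [ -5.9 -23.5   0.5] angle -0.541 rad 45.6 force tool [ 0.1 -3.5 -5.3] grip 0.2031928155122515 [-0.0001 -0.0007  0.0014]
```

Forces are small and the crank stays down. I'll go on to just past 1¼ turns, then another full turn.

Request:
steer_hand --motion '[{"sx": 4.5,"sy": 10.9},{"sx": 6,"sy": 22.5},{"sx": 4.5,"sy": 34.1},{"sy": 45},{"sx": -7.2,"sy": 54.3},{"sx": -16.5,"sy": 61.5},{"sx": -27.4,"sy": 66},{"sx": -39,"sy": 67.5}]' --only "force"

```text
force: [1.8, 3.8, 4.6]
grip_force: 25.6
```

```bash
python3 st.py
```

```text
rel to start (tool):  [-45.5  45.    0.5] angle 1.582 rad 45.0 force tool [ 2.9 -4.1 -3.6] grip 0.2015249959499365 [ 0.0015 -0.0013  0.0004]
```

Request:
steer_hand --motion '[{"sx": -11.6,"sy": -1.5},{"sx": -22.5,"sy": -6},{"sx": -31.8,"sy": -13.2},{"sx": -39,"sy": -22.5},{"sx": -43.5,"sy": -33.4},{"sx": -45,"sy": -45},{"sx": -43.5,"sy": -56.6},{"sx": -39,"sy": -67.5}]' --only "force"

```text
force: [2.3, -7.0, 4.0]
grip_force: 25.4
```

```bash
python3 st.py
```

Run:
```python
from h import *
from rig import ctrl, cams, order, telemetry
P=np.load("P.npy"); c=cams.calibration("wrist"); im=cams.capture("wrist")[:,:,::-1].copy()
cv2.imwrite("pics/w3.png",im); np.save("pics/w3.npy",c,allow_pickle=True)
```

```text
rel to start (tool):  [-84.1 -23.3   0.5] angle -2.604 rad 45.5 force tool [ 5.3  6.2 -1.6] grip 0.2047237970153457 [ 0.0017 -0.0018  0.0011]
```

View pics/w3.png

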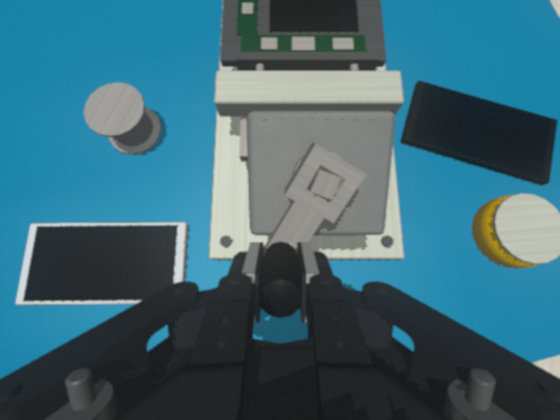

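The wrist view shows the handle held at (281,275), the hub square at (325,184) seated, and the bystanders in place. It's at about 1.58 turns, so I'll continue.

Request:
steer_hand --motion '[{"sx": 7.2,"sy": -9.3},{"sx": 16.5,"sy": -16.5},{"sx": 27.4,"sy": -21},{"sx": 39,"sy": -22.5},{"sx": 50.6,"sy": -21},{"sx": 61.5,"sy": -16.5},{"sx": 70.8,"sy": -9.3},{"sx": 78}]' --only "force"

```text
force: [0.2, 3.8, 5.4]
grip_force: 25.6
```

```bash
python3 st.py
```

```text
rel to start (tool):  [ -6.  -23.4   0.5] angle -0.54 rad 45.5 force tool [ 2.  -3.7 -5.1] grip 0.2035076535416978 [-0.0005 -0.0007  0.0014]
```

Request:
steer_hand --motion '[{"sx": 4.5,"sy": 10.9},{"sx": 6,"sy": 22.5},{"sx": 4.5,"sy": 34.1},{"sy": 45},{"sx": -7.2,"sy": 54.3},{"sx": -16.5,"sy": 61.5},{"sx": -27.4,"sy": 66},{"sx": -39,"sy": 67.5}]' --only "force"

```text
force: [1.4, 3.8, 4.4]
grip_force: 25.8
```

```bash
python3 st.py
```

```text
rel to start (tool):  [-45.7  45.    0.6] angle 1.586 rad 45.0 force tool [ 2.5 -4.1 -3.6] grip 0.20213946885347914 [ 0.0011 -0.0007  0.0004]
```

Request:
steer_hand --motion '[{"sx": -11.6,"sy": -1.5},{"sx": -22.5,"sy": -6},{"sx": -31.8,"sy": -13.2},{"sx": -39,"sy": -22.5},{"sx": -43.5,"sy": -33.4},{"sx": -45,"sy": -45},{"sx": -43.5,"sy": -56.6},{"sx": -39,"sy": -67.5}]' --only "force"

```text
force: [2.2, -6.7, 4.1]
grip_force: 25.5
```

```bash
python3 st.py
```

Run:
```python
from h import *
from rig import ctrl, cams, order, telemetry
a=cams.capture("top")[:,:,::-1][75:275,285:425]; b=cams.capture("side")[:,:,::-1][110:230,165:340]
c=np.zeros((600,800,3),np.uint8); c[:,:420]=cv2.resize(a,None,fx=3,fy=3,interpolation=cv2.INTER_CUBIC); c[:257,425:800]=cv2.resize(b,(375,257),interpolation=cv2.INTER_CUBIC)
cv2.imwrite("pics/t4.png",c)
```

```text
rel to start (tool):  [-84.2 -23.1   0.5] angle -2.609 rad 45.5 force tool [ 5.3  5.9 -1.8] grip 0.20671485780929588 [ 0.0017 -0.0016  0.0011]
```

View pics/t4.png

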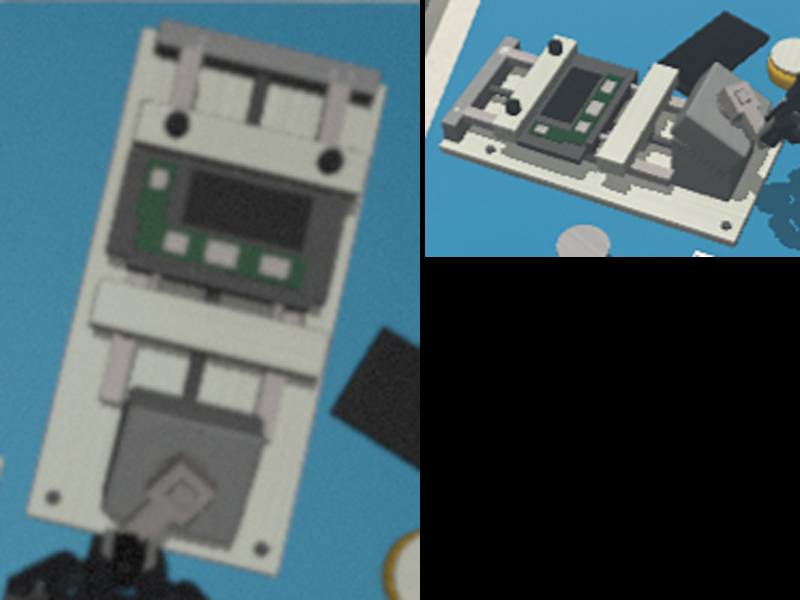

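The phone's chips moved about 9 crop px, or about 5.7 mm, so it is home against the stop. The jaw stands at about 20.7 mm, which gives about 1–2.5 mm of plate press. I'll wind on to 3.08 turns.

Request:
steer_hand --motion '[{"sx": 7.2,"sy": -9.3},{"sx": 16.5,"sy": -16.5},{"sx": 27.4,"sy": -21},{"sx": 39,"sy": -22.5},{"sx": 50.6,"sy": -21},{"sx": 61.5,"sy": -16.5},{"sx": 70.8,"sy": -9.3},{"sx": 78}]' --only "force"

```text
force: [1.1, 5.1, 6.2]
grip_force: 25.7
```

```bash
python3 st.py
```

```text
rel to start (tool):  [ -6.  -23.1   0.5] angle -0.535 rad 45.3 force tool [ 2.8 -5.2 -5.5] grip 0.20226953833572647 [-0.0008 -0.0009  0.0013]
```

Request:
steer_hand --motion '[{"sx": 4.5,"sy": 10.9},{"sx": 6,"sy": 22.5},{"sx": 4.5,"sy": 34.1},{"sy": 45},{"sy": 45},{"sy": 45}]' --only "force"

```text
force: [0.1, -2.9, 8.3]
grip_force: 25.8
```

```bash
python3 st.py
```

Run:
```python
from h import *
from rig import ctrl, cams, order, telemetry
P=np.load("P.npy"); im=cams.capture("top")[:,:,::-1].copy(); cv2.imwrite("pics/top5.png",im); ct=cams.calibration("top")
a=cv2.imread("pics/top0.png")
# template displacement of the board (z~49) and of the carriage (z=64), subpixel by ECC
def shift(x0,x1,y0,y1):
    W=np.eye(2,3,dtype=np.float32); g=lambda i:cv2.cvtColor(i[y0:y1,x0:x1],cv2.COLOR_BGR2GRAY)
    r,W=cv2.findTransformECC(g(a),g(im),W,cv2.MOTION_TRANSLATION,(3,200,1e-6),None,3); return r,W[:,2]
def mm(sh,x,z):
    b=proj(ct,world(P,[x,0,z]))[0]; return least_squares(lambda q:proj(ct,world(P,[x+q[0],q[1],z]))[0]-b-sh,[0,0]).x
for n,box,x,z in [("phone",(332,390,133,168),155,49),("stop",(330,405,105,140),200,64)]:
    r,s=shift(*box); print(n,r,s,mm(s,x,z))
```

```text
rel to start (tool):  [-6.3 23.1  0.5] angle 0.538 rad 45.1 force tool [ 4.6  2.8 -6.9] grip 0.19868869792034236 [ 0.0017 -0.0011  0.0002]
phone 0.9551852717162961 [ 0.6672257 -2.999359 ] [6.04802036 0.04860049]
stop 0.977845093378853 [ 0.0278859  -0.03871938] [ 0.08685692 -0.03534077]
```

Request:
steer_hand --motion '[{"sx": -1.9,"sy": 5},{"sx": -7.2,"sy": 9.3},{"sx": -16.5,"sy": 16.5},{"sx": -27.4,"sy": 21},{"sx": -27.4,"sy": 21},{"sx": -27.4,"sy": 21}]' --only "force"

```text
force: [-5.2, -2.0, 7.7]
grip_force: 26.2
```

```bash
python3 st.py
```

```text
rel to start (tool):  [-34.6  43.8   0.8] angle 1.338 rad 45.0 force tool [-0.3  3.2 -9. ] grip 0.1999910582421248 [0.0008 0.0017 0.0004]
```

Request:
steer_hand --motion '[{},{},{},{}]' --aperture 0.5

```text
time_s: 12.6
eef_pos: [482.0, -109.5, 289.2]
ee_rot: [0.03, 0.962, -0.117, 0.245]
force: [0.1, -0.4, -0.8]
grip_width: 0.502
grip_force: 0.0
```

Request:
steer_hand --motion '[{"sz": -15},{"sz": -40},{"sz": -70},{"sz": -100},{"sz": -100},{"sz": -100},{"sz": -100},{"sz": -100}]' --aperture 0.5

```text
time_s: 13.4
eef_pos: [435.7, -98.1, 376.3]
ee_rot: [0.03, 0.962, -0.117, 0.245]
force: [0.4, 0.4, -0.1]
grip_width: 0.503
grip_force: 0.0
```

Run:
```python
from h import *
from rig import ctrl, cams, order, telemetry
P=np.load("P.npy"); c=cams.calibration("wrist"); im=cams.capture("wrist")[:,:,::-1].copy(); cv2.imwrite("pics/w6.png",im); np.save("pics/w6.npy",c,allow_pickle=True)
x,y=proj(c,world(P,[110,0,60]))[0].astype(int)
o=np.zeros((600,800,3),np.uint8); print(x,y)
x0,y0=max(x-80,0),max(y-60,0)
o[:600]=cv2.resize(im[y0:y0+150,x0:x0+200],(800,600),interpolation=cv2.INTER_CUBIC); print("origin",x0,y0)
cv2.imwrite("pics/w6c.png",o)
for n,Q in dict(ht=handle(2*np.pi*5/24,60),sq=S+L@[0,0,17],stop=(195,0,64),ph_far=(195,0,49),ph_near=(123,0,49),car=(110.7,0,64),plate_top=(123,0,61)).items(): print(n,((proj(c,world(P,Q))[0]-[x0,y0])*4).round(0))
```

```text
243 121
origin 163 61
ht [471. 639.]
sq [270. 629.]
stop [329. -12.]
ph_far [335.  22.]
ph_near [329. 223.]
car [322. 234.]
plate_top [324. 202.]
```

View pics/w6c.png

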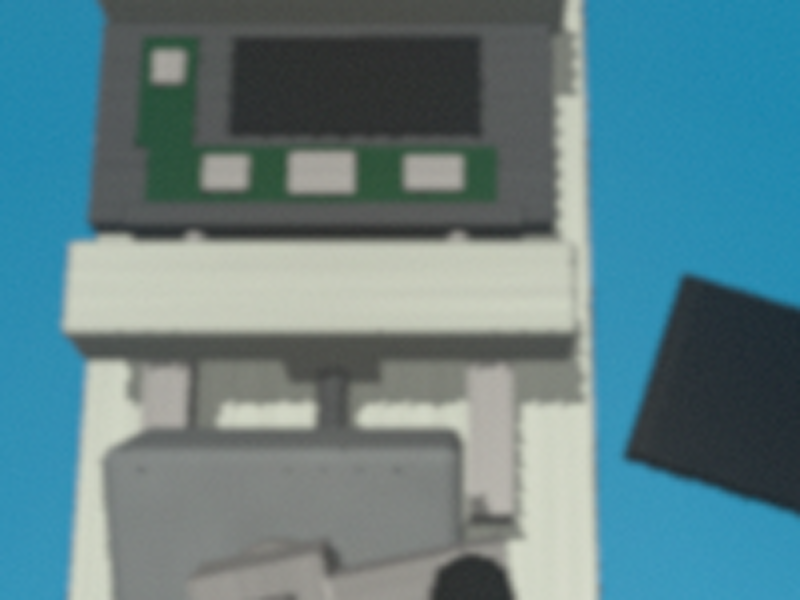

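The carriage edge is at v≈241, with the plate's dark strip at about 207–228 just ahead of it. The phone lies behind the plate and against the stop. I'll use one last enhanced view to confirm the plate gap and the crank seat.

Run:
```python
from h import *
im=cv2.imread("pics/w6.png"); c=np.load("pics/w6.npy",allow_pickle=True).item(); P=np.load("P.npy")
a=im[105:130,180:305].astype(float); a=np.clip((a-10)*2.2,0,255).astype(np.uint8)
o=np.zeros((600,800,3),np.uint8); o[:160]=cv2.resize(a,(800,160),interpolation=cv2.INTER_CUBIC)
o[165:595,:700]=cv2.resize(im[180:266,190:330],(700,430),interpolation=cv2.INTER_CUBIC)
cv2.imwrite("pics/w7.png",o)
print(im[100:126,215:240].mean((1,2)).round(0).tolist()); print(im[100:126,187:192].mean((1,2)).round(0).tolist())
for n,Q in dict(ht=handle(1.31,60),sq=S+L@[0,0,17]).items(): print(n,((proj(c,world(P,Q))[0]-[190,180])*5+[0,165]).round(0))
for x in(108,110,112): print(x,[proj(c,world(P,[x+d,0,z]))[0][1].round(1) for d,z in((0,64),)])
for x in(113,115,117,119,121,123,125): print(x,"z61",proj(c,world(P,[x,0,61]))[0][1].round(1))
```

```text
[116.0, 123.0, 123.0, 122.0, 123.0, 124.0, 124.0, 117.0, 99.0, 77.0, 68.0, 75.0, 84.0, 88.0, 89.0, 88.0, 80.0, 64.0, 51.0, 53.0, 87.0, 142.0, 182.0, 194.0, 194.0, 193.0]
[89.0, 87.0, 87.0, 88.0, 89.0, 90.0, 89.0, 89.0, 89.0, 89.0, 89.0, 88.0, 88.0, 89.0, 89.0, 85.0, 73.0, 60.0, 69.0, 117.0, 163.0, 182.0, 193.0, 197.0, 199.0, 198.0]
ht [454. 369.]
sq [203. 357.]
108 [np.float64(121.5)]
110 [np.float64(119.9)]
112 [np.float64(118.4)]
113 z61 118.9
115 z61 117.4
117 z61 115.9
119 z61 114.4
121 z61 112.9
123 z61 111.4
125 z61 109.9
```

View pics/w7.png

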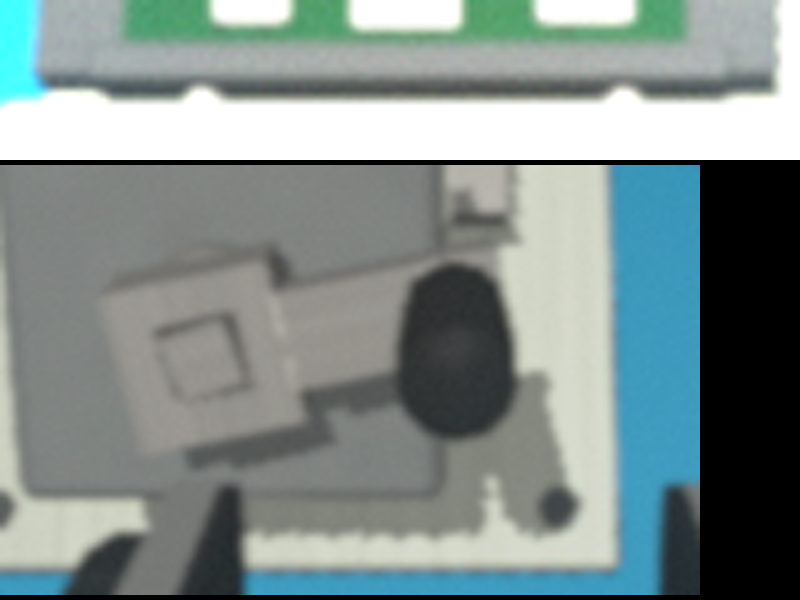

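The hub square is at (203,357), exactly as predicted for a fully seated crank. The plate's back edge (row 116.6) and the carriage edge (row 120.6) leave a gap of about 6.5 mm, so the plate is pressed back about 5.5 mm. I'm handing it in.

```bash
python3 -c "
from rig import ctrl, cams, order, telemetry
print(order.finish_job())"
```

```text
the job is handed in; nothing more can be done
None
```

I clamped the phone and handed the job in, though no verdict came back: the crank was wound about 3.2 turns clockwise and let go fully seated, the phone moved about 6 mm up to the stop, and the plate is pressed back about 5.5 of its 12 mm (measured from the camera).

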